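Show the long gas cartridge to the inspection camera

TASK

Four steel gas cartridges for the soda maker lie in the wooden pocket tray; pluck out the long one and hold it up to the small camera on the stand so that a colleague can check the seal in its neck: neck end towards the lens, the cartridge in line with the camera's (downward slanting) view, the neck's tip centred in front of the lens and about 6 cm from it. Finish there, holding it still in the air in the gripper: it is not put down or let go. Leave the three short cartridges in their pockets, and do not shift the camera or push the other things on the worktop about.

Things in the scene. Friction and masses are not known exactly. Their poses are not given: they have to be found in the camera images.
- long_cartridge: the one long gas cartridge: plain steel, 18 mm in diameter, 83 mm long, 28 to 56 g, in one of the 4 pockets. Origin on its axis, half way along; y axis along it towards the thin neck. Straight 18 mm part from y = -33 to +18 mm, then narrowing to a 9 mm neck that ends at y = +41.5 mm. Centre of mass near y = -5 mm: grip there, fingers closing across it. It can roll in its pocket
- neck_tip (a point): the flat end of the long cartridge's neck, on its axis (41.5 mm along +y from the cartridge's origin; axes as the cartridge's): the spot with the seal, which the camera must see
- short_cartridge_1: short gas cartridge, the same steel and 18 mm diameter but 65 mm long, lying in a tray pocket; origin on its axis, half way along, y axis towards its neck. Stays where it is
- short_cartridge_2: a second short cartridge, just the same
- short_cartridge_3: a third short cartridge, just the same
- tray: fixed light wooden tray, 115 x 220 x 16 mm (x, y, z); origin: centre of its underside. Four pockets 21 (x) by 89 (y) mm, 6 mm deep, centred at x = +-27.5, y = +-52.5 mm, each with one cartridge lying along the tray's y, neck to +y (leftwards for the robot), its axis 3 mm and its upper side 12 mm above its top. Wall cabinets: undersides 0.47 m up, fronts at world x = 0.57 m
- lens (a point): centre of the lens front of the camera, which looks along -x of this frame (mostly to the robot's right, slanting down 11 to 35 degrees); y and z lie across the view, z mostly up. Camera: grey block 46 mm wide, 38 mm high, with a black barrel 31 mm in diameter; lens front 34 mm ahead of the tilt pivot. The head tilts stiffly on its fork: leave it as it is
- camera_stand: fixed stand of the camera: round foot 90 mm in diameter, thin post, fork with the camera's pivot 200 mm above the worktop; origin at the centre of the foot's underside, z up
- mug: green and white mug 78 x 116 x 101 mm; origin at the centre of its underside. A bystander
- glass_jar: glass jar with black lid, 63 mm in diameter, 94 mm high; origin at the centre of its underside. A bystander
- lemon: lemon 78 x 55 x 56 mm; origin at the centre of its underside. A bystander
- tin: food tin 75 mm in diameter, 58 mm high; origin at the centre of its underside. A bystander
- green_pouch: standing green packet 42 x 73 x 98 mm; origin at the centre of its underside. A bystander
- teaspoon: teaspoon 137 x 28 x 13 mm; origin at the centre of its underside. A bystander

How it is judged (in metres and radians):
On the way:
1. the long cartridge is lifted clear of the tray in the fingers (z of long_cartridge in the frame of tray above 0.05 m and contact force between long_cartridge and the fingers above 1 N), for 0.2 s.
At the end, for the whole second after the job is handed in: Long cartridge held still in the fingers over 80 mm up, off tray and camera; neck nearest the lens, its tip 42-78 mm in front of it, within 13 mm of the view axis in y and z, axis within 0.2 rad; short ones in their pockets within 15 mm, lens within 10 mm, of where they were (x of neck_tip in the frame of lens between -0.078 and -0.042 m and y of neck_tip in the frame of lens between -0.013 and 0.013 m and z of neck_tip in the frame of lens between -0.013 and 0.013 m and angle between the y axis of long_cartridge and the x axis of lens, either way round below 0.2 rad and x of long_cartridge in the frame of lens below -0.07 m and height (world z) of long_cartridge above 0.08 m and contact force between long_cartridge and the fingers above 1 N and linear speed of long_cartridge below 0.03 m/s and angular speed of long_cartridge below 0.3 rad/s and contact force between long_cartridge and camera_stand below 0.2 N and contact force between long_cartridge and tray below 0.2 N and z of each of short_cartridge_1, short_cartridge_2, short_cartridge_3 in the frame of tray below 0.024 m and distance of each of short_cartridge_1, short_cartridge_2, short_cartridge_3 from where it was at the start of the episode below 0.015 m and distance of lens from where it was at the start of the episode below 0.01 m); the arm keeps its last pose, push and grip.
It fails at once if a short cartridge is taken out of its pocket or pushed more than 15 mm (distance of any of short_cartridge_1, short_cartridge_2, short_cartridge_3 from where it was at the start of the episode above 0.015 m).
It fails at once if the camera is shifted by more than 10 mm (distance of lens from where it was at the start of the episode above 0.01 m).
It fails at once if a bystander is pushed more than 30 mm (distance of any of mug, glass_jar, lemon, tin, green_pouch, teaspoon from where it was at the start of the episode above 0.03 m).
It also fails if it takes over 32 s, if anything falls off the work surface, if the arm or the gripper's body presses on something with over 40 N, if the wrist force passes 120 N, or if a joint passes its speed limit or range.

ROBOT

A 6-joint arm with a two-finger parallel gripper is mounted at the origin on a cart in front of the work surface, level with it; the furniture and walls round the work are solid. World frame = base frame: x ahead of the robot, y to its left, z up, the work surface at z = 0. Lengths are in mm, angles in degrees, forces in N, time in s.
With the tool pointing down it reaches from about 350 to 850 mm from the base axis. Payload 8.1 kg.
Tool frame: the origin (TCP) lies midway between the tips of the shut fingers; the grasp point (between the pads) lies 19 mm behind it (r.pinch_z is the distance from the TCP to the grasp point, in mm); z points along the fingers, y is the line along which they close (so a half turn about z gives the same grasp; the last joint's range is limited). The gripper opens to 85 mm and grips with 20 to 120 N. Pads are 22 mm wide; open, the fingers measure 114 mm over their backs; the gripper's body (76 mm by 85 mm) begins 54 mm behind the grasp point. The pads swing forward as they close: fully open they stand 13 mm farther back than shut.
Start: joints at [-72.846, 7.471, 85.268, -0, 87.261, -4.893], TCP at [225.244, -556.121, 231.292] pointing down, gripper open.
Joint ranges: [-169.43, 169.43], [-51.17, 129.36], [1.28, 143.12], [-76.62, 256.62], [0, 156.53], [-152.29, 152.29]. Speed limits (degrees/s): [136.94, 136.94, 159.86, 180, 180, 180].

INTERFACE

Orientations are given as [roll, pitch, yaw] about the fixed x, y, z axes, in that order (R = Rz(yaw) Ry(pitch) Rx(roll)).
In Python, from bench import sensors, optics, job, r gives the robot as it stands.
- The arm moves only by the tool play_rows, never from a script. Its argument "motion" is a list that holds one entry, the list of rows, each a list of 6 numbers: the shift along the tool's x, y, z in cm, then the turn, a rotation vector about the tool's x, y, z in degrees. In form: [[[x, y, z, ax, ay, az], ...]]. A call has 1 to 5 rows; each row is the pose to reach, as a shift and turn from the pose commanded when the call began, along the tool's axes at that moment; what a row does not reach only later rows make up. A row lasts 1/10 s, in which the tool goes at most 50 mm and 8.59 degrees, less where a joint would pass 70% of its speed; a pose out of reach is approached as far as the arm can. A call with a gripper value outside its range is refused whole. "jaw" is the opening, from 0 (shut) to 1 (fully open), set as the call begins (left out, the last holds). The fingers move at their own pace and stop on an object; "squeeze" is the grip in N (left out, the last holds). Time passes only in rows, so rows that repeat a pose let the fingers close. It gives the time, the measured TCP pose, the force, the opening and the grip force at its end, in the units of the state.
- sensors.sense(): the state, without advancing time (a new reading comes with each control period).
- optics.snapshot(name): name is "scene" or "top"; returns a dict with "pixels" (384x512x3 uint8, red, green, blue), "mtx" (3x3 intrinsics, pixels), "R" (3x3) and "t" (3): a world point X has camera coordinates R X + t. Camera axes: x right, y down, z forward; pixel columns grow to the right and rows downward; lengths in mm; the calibration is good to about 2 mm. A picture is of the moment at which its call begins. There is no depth.
- job.hand_in(): hands the job in; it is judged then, once.
The state is a dict: "time": time; "joint_pos": joint angles; "qd": joint speeds; "joint_efforts": joint torques, N m; "tool_pos": TCP position; "tcp_rot": TCP orientation; "ft_force": force on the tool from outside, world axes, zero at the start; "wrist_torque": the same for the moment, N m; "finger_gap": finger opening in mm; "grip_force": force on a finger pad.
Only numpy, scipy, OpenCV 4.12 (cv2) and the standard library are available. Lean on these libraries where they do the work, as an engineer would, in place of code of your own. Each camera call takes 0.05 s, during which the arm holds its last target. There are 200 camera calls.

## Working session

There is one attempt and no reset: what is moved stays moved. The work goes in short steps, Python scripts to look and compute and a tool call to move; the robot and the scene stay as the last step left them, time stands still between calls to the robot, and variables do not carry over. Pictures are saved under pics/ and viewed, at most 10 in all, crops included, and the job is handed in when it is done.

Besides the shell and the picture viewer there is one more tool, called after ">>>" by a JSON object that holds its "method" and its "body", one argument or row to a line. play_rows: Moves the arm, as the interface text tells. Its arguments: {"type":"object","properties":{"motion":{"type":"array","items":{"type":"array","items":{"type":"array","items":{"type":"number"}}}},"jaw":{"type":"number"},"squeeze":{"type":"number"}},"required":["motion"]}

```bash
mkdir -p pics
python3 - <<'E'
from bench import sensors, optics, job, r
import cv2,numpy as np
for n in ("scene","top"):
    s=optics.snapshot(n); im=s["pixels"][:,:,::-1]
    cv2.imwrite(f"pics/{n}0.png",cv2.resize(im,(800,600),interpolation=cv2.INTER_CUBIC)); np.savez(f"{n}0.npz",**s)
    print(n,np.round(s["mtx"],1).tolist(),np.round(s["R"],3).tolist(),np.round(s["t"]).tolist(),(-s["R"].T@s["t"]).round())
print(sensors.sense(), r.pinch_z)
E
```

```text
scene [[427.6, 0.0, 253.3], [0.0, 427.6, 184.2], [0.0, 0.0, 1.0]] [[0.516, -0.857, 0.005], [-0.661, -0.401, -0.635], [0.546, 0.324, -0.773]] [-284.0, 389.0, 1486.0] [-408. -569. 1397.]
top [[408.2, 0.0, 258.3], [0.0, 408.2, 189.6], [0.0, 0.0, 1.0]] [[0.029, -1.0, 0.004], [-0.995, -0.029, -0.092], [0.092, -0.001, -0.996]] [-46.0, 519.0, 1367.0] [ 392.  -30. 1409.]
{'time': 0.1, 'joint_pos': array([-7.28451543e+01,  7.51290077e+00,  8.53238468e+01,  1.91043939e-05,
        8.72605074e+01, -4.89277601e+00]), 'qd': array([ 0.06572887, -0.10434276, -0.06664778,  0.13019656, -0.03670833,
        0.04288003]), 'joint_efforts': array([ 1.19263754e-03, -5.70954180e+01, -5.01939833e+01, -2.05920769e-04,
        8.14680388e-03, -2.51801788e-05]), 'tool_pos': array([ 225.10299984, -555.63809341,  230.31948639]), 'tcp_rot': array([-1.79903101e+02, -8.31401145e-03,  2.20476137e+01]), 'ft_force': array([-0.04135001, -0.59036447,  0.33006238]), 'wrist_torque': array([-0.01348511,  0.01932968, -0.04861055]), 'grip_force': 0.0, 'finger_gap': 85.56504652386806} 18.700000000000003
```

View pics/scene0.png

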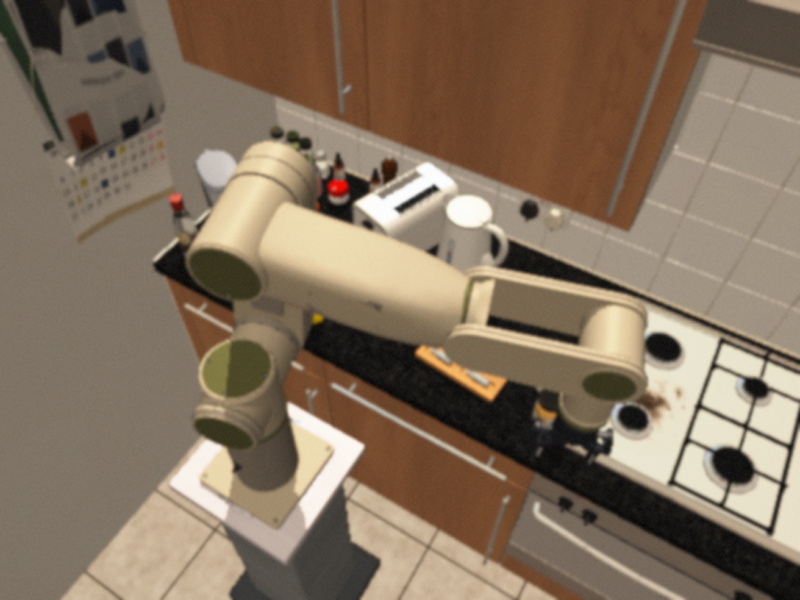

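View pics/top0.png

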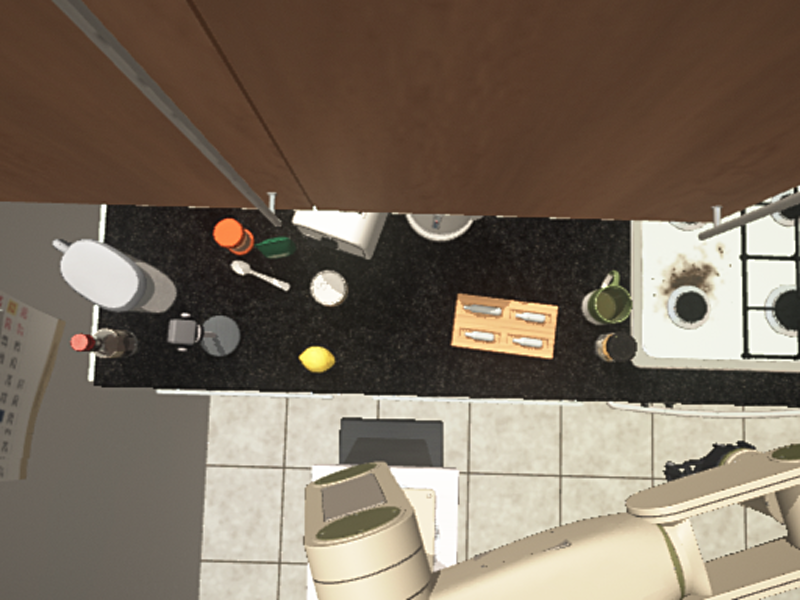

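The top view shows the tray at about (505,325), the camera head at (185,332) with its foot at (220,336), and the long cartridge probably in the upper-left pocket (482,310). I'll enlarge both areas.

Run:
```python
import cv2,numpy as np
im=np.load("top0.npz")["pixels"][:,:,::-1]
a=im[185:232,285:361]; b=im[190:237,90:166]
f=lambda x:cv2.resize(x,(760,470),interpolation=cv2.INTER_CUBIC)[:, :]
cv2.imwrite("pics/crop0.png",np.vstack([cv2.resize(x,(485,300),interpolation=cv2.INTER_CUBIC) for x in (a,b)]))
```

```text
(no output)
```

View pics/crop0.png

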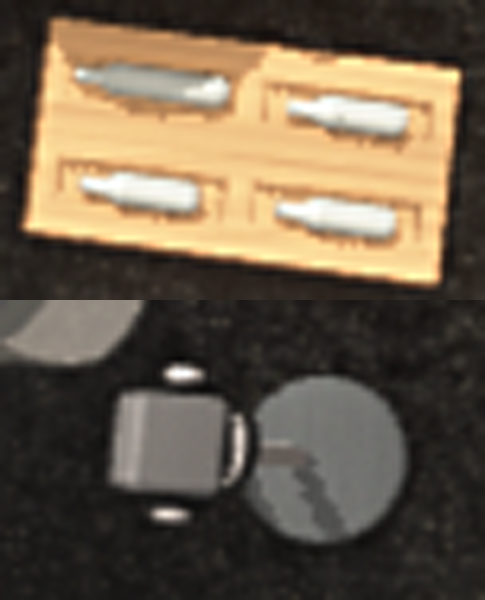

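The crop confirms that the long cartridge is in the upper-left pocket, with its neck tip at about (75,75) and its base at (230,93). The camera's pivot knobs are at (183,373) and (170,515), and its foot centre is at (328,460).

```bash
cat > h.py <<'E'
import numpy as np, cv2
def ray(s,px,z):
    d=s["R"].T@np.linalg.inv(s["mtx"])@np.array([px[0],px[1],1.]); c=-s["R"].T@s["t"]
    return c+d*(z-c[2])/d[2]
def proj(s,X):
    p=s["mtx"]@(s["R"]@np.asarray(X,float)+s["t"]); return p[:2]/p[2]
E
python3 - <<'E'
from h import *
s=dict(np.load("top0.npz"))
k=76/485
A=lambda u,v:((u+.5)*k-.5+285,(v+.5)*k-.5+185)
B=lambda u,v:((u+.5)*k-.5+90,(v-300+.5)*k-.5+190)
C=np.array([ray(s,A(*p),16) for p in [(50,18),(462,68),(440,285),(22,232)]])
print("tray",C.round(0).tolist(),C.mean(0).round(1))
e1=C[1]-C[0]+C[2]-C[3]; print("tray y dir deg",np.degrees(np.arctan2(-e1[1],-e1[0])), np.linalg.norm(e1)/2)
t,b=ray(s,A(75,75),19),ray(s,A(230,93),19); print("cart",t,b,(t+b)/2,np.linalg.norm(t-b))
ty=-e1/np.linalg.norm(e1); tx=np.array([ty[1],-ty[0],0]); print("pocket pred", C.mean(0)+27.5*tx+52.5*ty)
print("foot",ray(s,B(328,460),8))
p1,p2=ray(s,B(183,373),200),ray(s,B(170,515),200); print("knobs",p1,p2,(p1+p2)/2)
n=p1-p2; print("view az", np.degrees(np.arctan2(-n[0],n[1])), "lensfront",ray(s,B(247,450),190))
for n_,c in dict(lemon=(317,359),lid=(329,288),mug=(606,303),jar=(616,347),steelpot=(440,225)).items(): print(n_,ray(s,(c[0]*.64,c[1]*.64),50))
E
```

```text
tray [[531.0, -148.0, 16.0], [511.0, -369.0, 16.0], [395.0, -358.0, 16.0], [416.0, -135.0, 16.0]] [ 463.3 -252.6   16. ]
tray y dir deg 84.58391632884629 223.5363952752156
cart [ 500.84206262 -161.35755535   19.        ] [ 493.60575352 -244.49263359   19.        ] [ 497.22390807 -202.92509447   19.        ] 83.44941823591128
pocket pred [ 495.6230801  -202.92738531   16.        ]
foot [423.27722754 368.3213461    8.        ]
knobs [457.38408545 383.25701546 200.        ] [391.56562347 385.29220101 200.        ] [424.47485446 384.27460824 200.        ]
view az -91.77108970228694 lensfront [422.81653217 354.6564493  190.        ]
lemon [378.37005868 148.85726542  50.        ]
lid [530.34532947 129.43320809  50.        ]
mug [ 515.4375538  -464.30438115   50.        ]
jar [ 422.11695793 -485.57554037   50.        ]
steelpot [ 674.27509231 -105.0279012    50.        ]
```

```bash
cat >> h.py <<'E'
from scipy.spatial.transform import Rotation as Ro
from bench import sensors, optics, job, r
def down(yaw): return Ro.from_euler('xyz',[180,0,yaw],degrees=True)
def rel(pos,R):
    st=sensors.sense(); R0=Ro.from_euler('xyz',st["tcp_rot"],degrees=True)
    d=R0.inv().apply(np.array(pos)-st["tool_pos"])/10; w=(R0.inv()*R).as_rotvec(degrees=True)
    print("t",st["time"],"tcp",st["tool_pos"].round(1),st["tcp_rot"].round(2),"row",d.round(2),w.round(2))
E
python3 - <<'E'
from h import *
rel([496,-208,150],down(84.8))
E
```

```text
t 0.1 tcp [ 225.1 -555.6  230.3] [-1.799e+02 -1.000e-02  2.205e+01] row [ 38.16 -22.04   8.07] [-8.000e-02 -6.000e-02 -6.275e+01]
```

>>> {"method": "play_rows", "body": {
  "motion": [
    [[38.2, -22, 8, 0, 0, -62.8], [38.2, -22, 8, 0, 0, -62.8], [38.2, -22, 8, 0, 0, -62.8], [38.2, -22, 8, 0, 0, -62.8], [38.2, -22, 8, 0, 0, -62.8]]
  ],
  "jaw": 0.36,
  "squeeze": 40
}}

```text
time: 0.6
tool_pos: [377.4, -360.5, 185.9]
tcp_rot: [-180.0, -0.0, 65.3]
ft_force: [1.5, -0.0, 0.0]
finger_gap: 30.7
grip_force: 0.0
```

Run:
```python
from h import *
rel([496,-208,150],down(84.8))
```

```text
t 0.6 tcp [ 377.4 -360.5  185.9] [-1.7998e+02 -1.0000e-02  6.5350e+01] row [18.81  4.42  3.6 ] [ -0.02  -0.02 -19.45]
```

>>> {"method": "play_rows", "body": {
  "motion": [
    [[18.8, 4.4, 3.6, 0, 0, -19.5], [18.8, 4.4, 3.6, 0, 0, -19.5], [18.8, 4.4, 3.6, 0, 0, -19.5], [18.8, 4.4, 3.6, 0, 0, -19.5], [18.8, 4.4, 3.6, 0, 0, -19.5]]
  ]
}}

```text
time: 1.1
tool_pos: [497.6, -205.3, 148.7]
tcp_rot: [-179.9, -0.2, 84.8]
ft_force: [0.0, -0.6, 0.5]
finger_gap: 30.5
grip_force: 0.0
```

Run:
```python
from h import *
rel([496,-208,60],down(84.8))
s=optics.snapshot("scene"); np.savez("scene1.npz",**s); im=s["pixels"][:,:,::-1]
a=proj(s,[423,365,150]); b=proj(s,[496,-208,60]); print(a,b)
def crop(p,w=36,h=32):
    u,v=int(p[0])-w,int(p[1])-h; print("origin",u,v); return cv2.resize(im[v:v+2*h,u:u+2*w],None,fx=8,fy=8,interpolation=cv2.INTER_CUBIC)
cv2.imwrite("pics/scene1.png",crop(a))
```

```text
t 1.1 tcp [ 497.6 -205.3  148.7] [-1.799e+02 -1.600e-01  8.483e+01] row [-0.31 -0.12  8.87] [-0.1  -0.16  0.03]
[159.44845675 151.29015861] [292.51365727 211.91942805]
origin 123 119
```

View pics/scene1.png

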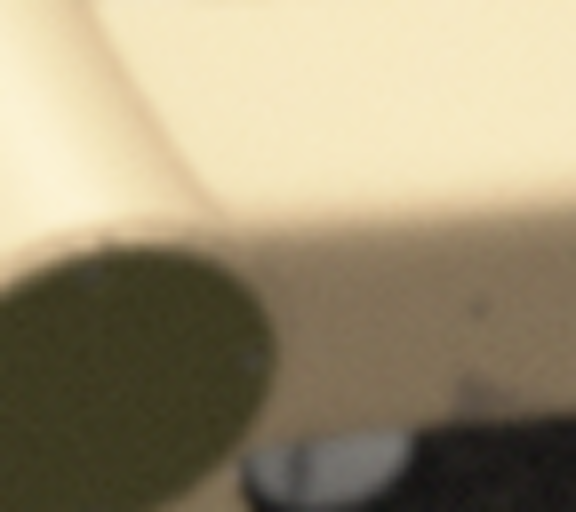

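The arm's upper link hides the camera in this view; only the foot shows, at about (330,465). I'll measure the tilt later and descend to grasp now.

>>> {"method": "play_rows", "body": {
  "motion": [
    [[-0.3, -0.1, 5, -0.1, -0.2, 0], [-0.3, -0.1, 9, -0.1, -0.2, 0], [-0.3, -0.1, 11, -0.1, -0.2, 0], [-0.3, -0.1, 11, -0.1, -0.2, 0], [-0.3, -0.1, 11, -0.1, -0.2, 0]]
  ]
}}

```text
time: 1.65
tool_pos: [494.4, -214.3, 41.1]
tcp_rot: [179.9, 0.2, 84.5]
ft_force: [-0.2, 0.3, 0.5]
finger_gap: 30.5
grip_force: 0.0
```

Run:
```python
from h import *
rel([496,-208,17.3],down(84.8)); print(sensors.sense()["ft_force"])
for n in("scene","top"):
    s=optics.snapshot(n); im=s["pixels"][:,:,::-1]; b=proj(s,[496,-208,25]); u,v=int(b[0])-36,int(b[1])-28; print(b-(u,v))
    a=cv2.resize(im[v:v+56,u:u+72],None,fx=7,fy=7,interpolation=cv2.INTER_CUBIC); cv2.imwrite(f"{n}c.png",a)
cv2.imwrite("pics/grasp1.png",np.hstack([cv2.resize(cv2.imread(f"{n}c.png"),(400,311)) for n in("scene","top")]))
```

```text
t 1.65 tcp [ 494.4 -214.3   41.1] [179.92   0.2   84.45] row [0.65 0.1  2.38] [ 0.08  0.2  -0.35]
[-0.15998494  0.29430361  0.49532023]
[36.83473183 28.1559318 ]
[36.17978555 28.01685041]
```

View pics/grasp1.png

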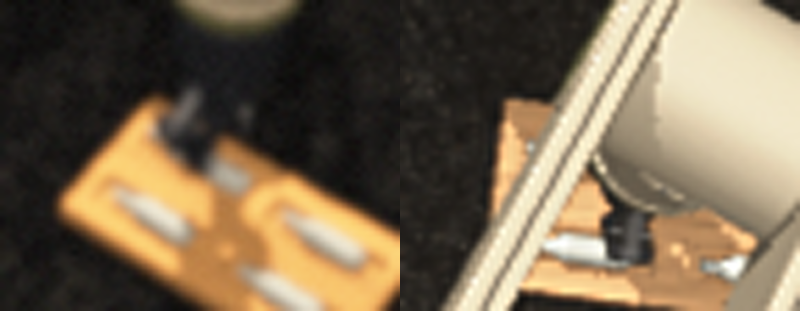

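The scene crop shows the fingers straddling the long cartridge, clear of its neighbour. I'll lower further.

>>> {"method": "play_rows", "body": {
  "motion": [
    [[0.4, 0.1, 0.8, 0.1, 0.2, -0.3], [0.4, 0.1, 1.5, 0.1, 0.2, -0.3], [0.4, 0.1, 1.7, 0.1, 0.2, -0.3], [0.4, 0.1, 1.7, 0.1, 0.2, -0.3], [0.4, 0.1, 1.7, 0.1, 0.2, -0.3]]
  ]
}}

```text
time: 2.25
tool_pos: [496.1, -209.5, 23.6]
tcp_rot: [-180.0, -0.0, 84.8]
ft_force: [0.5, -0.3, 0.2]
finger_gap: 30.8
grip_force: 0.0
```

Run:
```python
from h import *
rel([496,-208,17.3],down(84.8)); s=sensors.sense();print(s["ft_force"],s["qd"].round(2))
```

```text
t 2.25 tcp [ 496.1 -209.5   23.6] [-179.99   -0.     84.83] row [ 0.15 -0.02  0.63] [-0.01 -0.    0.03]
[ 0.51977814 -0.28000752  0.24429855] [-0.06 -0.19 -0.22  0.01 -0.07 -0.01]
```

>>> {"method": "play_rows", "body": {
  "motion": [
    [[0.1, 0, 0.3, 0, 0, 0], [0.1, 0, 0.5, 0, 0, 0], [0.1, 0, 0.6, 0, 0, 0], [0.1, 0, 0.6, 0, 0, 0], [0.1, 0, 0.6, 0, 0, 0]]
  ]
}}

```text
time: 2.75
tool_pos: [496.2, -208.6, 17.6]
tcp_rot: [-180.0, 0.0, 84.8]
ft_force: [-0.7, -0.3, -0.4]
finger_gap: 30.8
grip_force: 0.0
```

>>> {"method": "play_rows", "body": {
  "motion": [
    [[0, 0, 0, 0, 0, 0], [0, 0, 0, 0, 0, 0], [0, 0, 0, 0, 0, 0], [0, 0, 0, 0, 0, 0], [0, 0, 0, 0, 0, 0]]
  ],
  "jaw": 0,
  "squeeze": 50
}}

```text
time: 3.25
tool_pos: [496.4, -208.7, 17.9]
tcp_rot: [180.0, 0.0, 84.8]
ft_force: [-1.1, 0.4, 4.1]
finger_gap: 15.4
grip_force: 49.2
```

>>> {"method": "play_rows", "body": {
  "motion": [
    [[0, 0, -0.3, 0, 0, 0], [0, 0, -0.8, 0, 0, 0], [0, 0, -1.5, 0, 0, 0], [0, 0, -2.2, 0, 0, 0], [0, 0, -2.2, 0, 0, 0]]
  ]
}}

```text
time: 3.75
tool_pos: [497.3, -209.1, 41.3]
tcp_rot: [179.9, 0.1, 84.8]
ft_force: [0.5, 1.6, -0.7]
finger_gap: 15.6
grip_force: 48.8
```

Run:
```python
from h import *
st=sensors.sense(); print({k:np.round(st[k],2) for k in("tool_pos","ft_force","wrist_torque","finger_gap","grip_force")})
for n in("scene","top"):
    s=optics.snapshot(n); im=s["pixels"][:,:,::-1]; b=proj(s,[496,-208,25]); u,v=int(b[0])-36,int(b[1])-28
    a=cv2.resize(im[v:v+56,u:u+72],None,fx=7,fy=7,interpolation=cv2.INTER_CUBIC); cv2.imwrite(f"{n}c.png",a)
cv2.imwrite("pics/grasp2.png",np.hstack([cv2.resize(cv2.imread(f"{n}c.png"),(400,311)) for n in("scene","top")]))
```

```text
{'tool_pos': array([ 497.29, -209.13,   41.3 ]), 'ft_force': array([ 0.51,  1.56, -0.65]), 'wrist_torque': array([-0.02, -0.05,  0.02]), 'finger_gap': np.float64(15.59), 'grip_force': np.float64(48.82)}
```

View pics/grasp2.png

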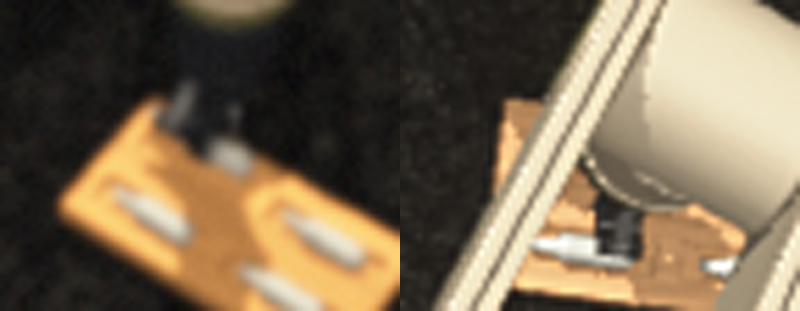

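The cartridge has come up with the fingers: the scene crop shows it raised. I'll lift higher and carry it towards the camera.

>>> {"method": "play_rows", "body": {
  "motion": [
    [[0, 0, -4, 0, 0, 0], [0, 0, -9, 0, 0, 0], [0, 0, -14, 0, 0, 0], [0, 0, -18, 0, 0, 0], [0, 0, -19, 0, 0, 0]]
  ]
}}

```text
time: 4.35
tool_pos: [498.5, -209.8, 235.8]
tcp_rot: [179.5, 0.2, 84.8]
ft_force: [0.4, -0.1, -0.6]
finger_gap: 15.6
grip_force: 49.1
```

Run:
```python
from h import *
rel([430,110,230],down(88))
```

```text
t 4.35 tcp [ 498.5 -209.8  235.8] [179.53   0.2   84.82] row [31.23 -9.71  0.39] [ 0.46  0.21 -3.18]
```

>>> {"method": "play_rows", "body": {
  "motion": [
    [[4, -1.2, 0, 0, 0, -0.5], [8, -2.5, 0, 0, 0, -1], [12, -3.7, 0, 0, 0, -1.5], [16, -5, 0, 0, 0, -2], [20, -6.2, 0, 0, 0, -2.5]]
  ]
}}

```text
time: 4.85
tool_pos: [451.4, -2.3, 228.5]
tcp_rot: [-179.9, -0.0, 87.3]
ft_force: [1.1, 0.5, -0.2]
finger_gap: 15.4
grip_force: 49.1
```

>>> {"method": "play_rows", "body": {
  "motion": [
    [[4, -1.2, 0, 0, 0, -0.5], [8, -2.5, 0, 0, 0, -0.7], [11, -3.5, 0, 0, 0, -0.7], [11.3, -3.5, 0, 0, 0, -0.7], [11.3, -3.5, 0, 0, 0, -0.7]]
  ]
}}

```text
time: 5.35
tool_pos: [422.4, 111.2, 228.9]
tcp_rot: [-179.9, 0.0, 88.1]
ft_force: [-0.2, -0.8, -1.4]
finger_gap: 15.6
grip_force: 49.1
```

Run:
```python
from h import *
rel([430,110,230],down(88))
s=optics.snapshot("scene"); np.savez("scene2.npz",**s); im=s["pixels"][:,:,::-1]
t=optics.snapshot("top"); np.savez("top2.npz",**t); im2=t["pixels"][:,:,::-1]
b=proj(s,[423,320,190]); u,v=int(b[0])-40,int(b[1])-40; print(u,v); A=cv2.resize(im[v:v+80,u:u+80],(400,400),interpolation=cv2.INTER_CUBIC)
b=proj(t,[423,320,190]); u,v=int(b[0])-40,int(b[1])-40; print(u,v); B=cv2.resize(im2[v:v+80,u:u+80],(400,400),interpolation=cv2.INTER_CUBIC)
cv2.imwrite("pics/stage.png",np.hstack([A,B]))
```

```text
t 5.35 tcp [422.4 111.2 228.9] [-1.7994e+02  3.0000e-02  8.8150e+01] row [-0.09  0.76 -0.12] [-0.06  0.03  0.15]
126 108
99 173
```

View pics/stage.png

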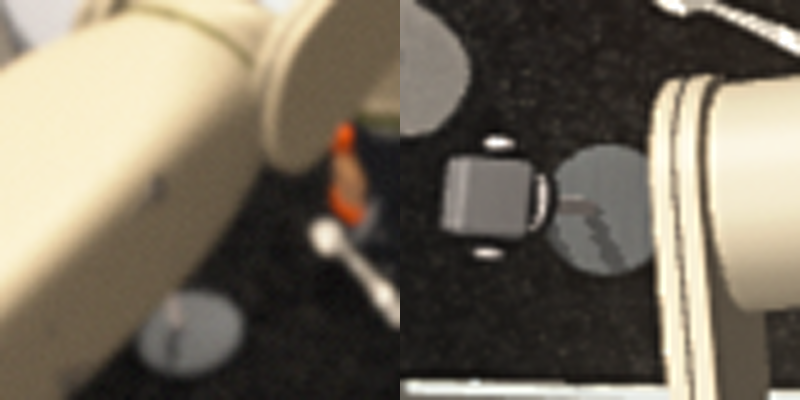

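The arm still hides the camera head in the scene view. In the top view the head is at (490,195), with a lit rear face on its left edge that suggests a tilt of roughly 30°. I'll swing left to clear the scene view.

>>> {"method": "play_rows", "body": {
  "motion": [
    [[3, -3.2, 0, 0, 0, 0], [6.2, -6.3, 0, 0, 0, 0], [9.4, -9.5, 0, 0, 0, 0], [12.5, -12.7, 0, 0, 0, 0], [15.6, -15.8, 0, 0, 0, 0]]
  ]
}}

```text
time: 5.95
tool_pos: [270.0, 272.1, 229.6]
tcp_rot: [180.0, -0.0, 87.9]
ft_force: [0.2, 0.9, -0.7]
finger_gap: 15.9
grip_force: 49.1
```

>>> {"method": "play_rows", "body": {
  "motion": [
    [[3, -3.2, 0, 0, 0, 0], [6.2, -6.3, 0, 0, 0, 0], [9.4, -9.5, 0, 0, 0, 0], [12.5, -12.7, 0, 0, 0, 0], [15.6, -15.8, 0, 0, 0, 0]]
  ]
}}

```text
time: 6.45
tool_pos: [117.6, 434.3, 229.5]
tcp_rot: [180.0, -0.0, 87.9]
ft_force: [0.9, 0.2, 0.3]
finger_gap: 15.6
grip_force: 49.1
```

Run:
```python
from h import *
rel([420,110,230],down(88)); print(sensors.sense()["joint_pos"].round(1))
s=optics.snapshot("scene"); np.savez("scene3.npz",**s); im=s["pixels"][:,:,::-1]
t=optics.snapshot("top"); np.savez("top3.npz",**t); im2=t["pixels"][:,:,::-1]
b=proj(s,[423,365,170]); u,v=int(b[0])-25,int(b[1])-25; print(u,v); A=cv2.resize(im[v:v+50,u:u+50],(400,400),interpolation=cv2.INTER_CUBIC)
b=proj(t,[423,365,170]); u,v=int(b[0])-25,int(b[1])-25; print(u,v); B=cv2.resize(im2[v:v+50,u:u+50],(400,400),interpolation=cv2.INTER_CUBIC)
cv2.imwrite("pics/stage3.png",np.hstack([A,B]))
```

```text
t 6.45 tcp [117.6 434.3 229.5] [179.97  -0.    87.91] row [-31.3   31.4   -0.04] [ 0.03 -0.   -0.09]
[ 68.3 -16.4 108.1  -0.   88.3  70.4]
133 122
101 188
```

View pics/stage3.png

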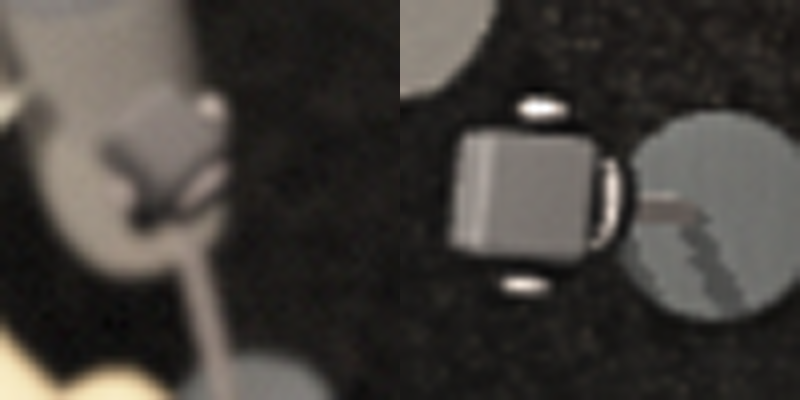

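The scene crop (left) now shows the head: block at (165,130), knobs near (118,200) and (212,105), and the bright barrel arc at (203,190). In the top crop the barrel's dark front edge reaches about x=635. I'll fit a model over both.

Run:
```python
from h import *
s=dict(np.load("scene3.npz")); t=dict(np.load("top3.npz"))
cs=lambda X:((proj(s,X)-[133,122]+.5)*8-.5).round(); ct=lambda X:((proj(t,X)-[101,188]+.5)*8-.5+[400,0]).round()
ut=lambda u,v:((u-400+.5)/8-.5+101,(v+.5)/8-.5+188)
p1,p2=ray(t,ut(543,108),200),ray(t,ut(525,285),200); P=(p1+p2)/2; n=p1-p2; print("pivot",P,"width",np.linalg.norm(n)); n/=np.linalg.norm(n)
print("az",np.degrees(np.arctan2(-n[0],n[1])),"knobs scene",cs(p1),cs(p2),"pivot",cs(P))
print("foot",ray(t,ut(720,216),6))
h=np.array([n[1],-n[0],0])
ims=[cv2.resize(q["pixels"][v:v+50,u:u+50,::-1],(400,400),interpolation=cv2.INTER_CUBIC) for q,u,v in((s,133,122),(t,101,188))]
out=[]
for T in (12,20,28,35):
    a=np.radians(T); d=h*np.cos(a)-[0,0,np.sin(a)]; up=h*np.sin(a)+np.array([0,0,np.cos(a)])
    L=P+34*d; im=np.hstack(ims).copy()
    ring=[L+15.5*(np.cos(q)*n+np.sin(q)*up) for q in np.linspace(0,6.28,40)]
    tops=[P+x*d+y*n+19*up for x in(0,10) for y in(-23,23)]
    for X in ring: 
        for f in(cs,ct): cv2.circle(im,tuple(int(z) for z in f(X)),1,(0,255,0),-1)
    for f,o in((cs,0),(ct,400)): 
        for z in(-19,19):
            pts=np.array([f(P+x*d+y*n+z*up) for x,y in((-18,-23),(-18,23),(18,23),(18,-23))],int); cv2.polylines(im,[pts],True,(0,0,255) if z>0 else (255,100,0),1)
    print(T,"lens",L.round(1),"scene ring centre",cs(L),"top",ct(L),"front extreme top",max(ct(X)[0] for X in ring))
    cv2.putText(im,str(T),(10,380),0,1,(255,255,255)); out.append(cv2.resize(im,(400,200)) if 0 else im)
cv2.imwrite("pics/fit.png",cv2.resize(np.vstack([np.hstack([out[0][20:290,60:300],out[1][20:290,60:300],out[2][20:290,60:300],out[3][20:290,60:300]]),np.hstack([o[60:330,430:670] for o in out])]),(800,450)))
```

```text
pivot [424.53451311 384.05151656 200.        ] width 65.51913487446956
az -92.35068799800578 knobs scene [214. 112.] [125. 191.] pivot [170. 151.]
foot [423.58138145 370.32327744   6.        ]
12 lens [423.2 350.8 192.9] scene ring centre [224. 188.] top [630. 203.] front extreme top 635.0
20 lens [423.2 352.1 188.4] scene ring centre [223. 193.] top [630. 203.] front extreme top 635.0
28 lens [423.3 354.1 184. ] scene ring centre [222. 198.] top [628. 203.] front extreme top 637.0
35 lens [423.4 356.2 180.5] scene ring centre [219. 201.] top [626. 203.] front extreme top 639.0
```

View pics/fit.png

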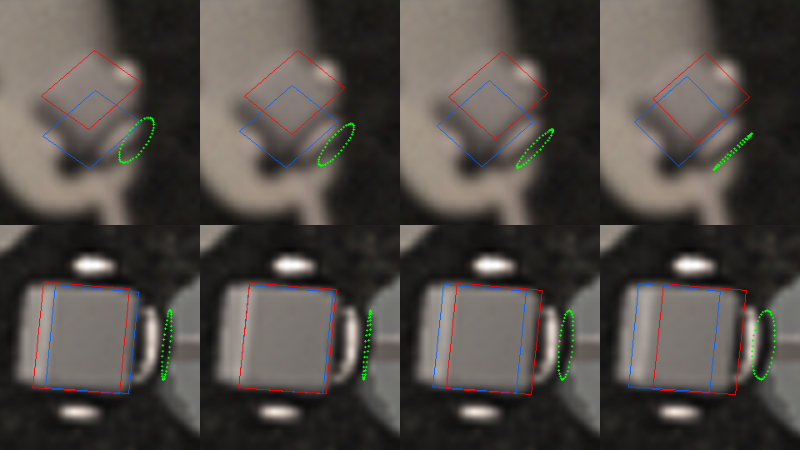

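The overlays favour a tilt at the upper end, about 28–35°: the visible rear face and the forward-bulging ring arc both match. I'll refine it numerically from the top image.

Run:
```python
from h import *
t=dict(np.load("top3.npz")); g=cv2.cvtColor(t["pixels"],cv2.COLOR_RGB2GRAY).astype(int)
print("cols",list(range(104,134)))
for v in range(202,224): print(v,*g[v,104:134])
s=dict(np.load("scene3.npz")); g=cv2.cvtColor(s["pixels"],cv2.COLOR_RGB2GRAY).astype(int)
print("scene cols",list(range(143,167)))
for v in range(130,156): print(v,*g[v,143:167])
```

```text
cols [104, 105, 106, 107, 108, 109, 110, 111, 112, 113, 114, 115, 116, 117, 118, 119, 120, 121, 122, 123, 124, 125, 126, 127, 128, 129, 130, 131, 132, 133]
202 31 26 27 30 36 25 26 28 22 21 21 37 98 155 150 132 107 79 31 39 30 25 23 26 30 33 35 36 35 41
203 29 29 29 28 23 25 26 30 28 29 27 25 38 43 39 38 26 21 13 19 24 26 26 23 27 31 32 26 26 42
204 27 30 25 23 32 69 76 96 97 88 79 71 57 52 36 33 34 28 27 24 24 28 31 29 31 34 40 31 48 79
205 27 29 25 23 61 136 144 154 150 127 123 123 121 125 123 122 121 119 110 92 78 34 24 28 32 39 45 71 113 118
206 25 27 21 32 84 142 148 165 152 127 123 125 124 123 122 123 121 121 121 120 117 68 31 25 34 33 62 112 121 119
207 24 25 24 35 89 139 146 164 146 123 122 122 122 121 118 119 118 117 116 119 114 70 44 51 37 45 95 118 119 116
208 25 24 23 43 106 139 145 164 143 121 120 121 121 120 117 118 118 117 116 117 110 72 101 148 45 48 112 119 116 115
209 25 22 24 45 110 139 146 165 139 120 121 122 119 120 120 118 117 117 115 116 106 54 73 162 76 31 78 115 115 115
210 29 30 23 48 114 138 148 165 138 121 122 120 120 120 118 116 116 116 115 116 100 43 95 
[... 3171 characters left out ...]
9 149 149 146 137 115 76 45 39 44 46 53 67 76 74 83 98 86 60 35 29 27 28 26
149 149 151 150 145 139 114 70 40 35 49 63 72 74 81 95 108 113 87 56 35 26 23 23 25
150 147 149 149 148 144 125 91 62 61 79 100 111 112 113 122 127 115 81 50 34 27 24 26 23
151 140 146 147 147 149 137 121 103 100 112 130 139 138 135 134 124 102 67 40 31 19 24 23 24
152 127 138 147 147 149 149 140 135 134 139 145 149 148 140 130 110 79 48 34 26 23 19 24 25
153 104 124 141 145 148 149 148 145 144 143 144 143 146 141 129 98 56 37 28 24 21 23 24 24
154 70 98 119 132 140 142 143 143 141 135 127 125 130 137 129 98 57 31 26 22 22 25 24 24
155 43 62 85 104 114 116 120 120 114 109 94 88 103 125 128 106 62 35 29 27 25 26 25 25
```

The strip and arc widths give a tilt of about 32°. I'll go back towards the camera front and then compute the final pose.

>>> {"method": "play_rows", "body": {
  "motion": [
    [[-3.1, 3.2, 0, 0, 0, 0], [-6.2, 6.3, 0, 0, 0, 0], [-9.4, 9.5, 0, 0, 0, 0], [-12.5, 12.7, 0, 0, 0, 0], [-15.6, 15.8, 0, 0, 0, 0]]
  ]
}}

```text
time: 7.05
tool_pos: [272.3, 269.5, 229.6]
tcp_rot: [180.0, 0.0, 87.9]
ft_force: [0.6, 0.5, 0.3]
finger_gap: 15.4
grip_force: 49.2
```

>>> {"method": "play_rows", "body": {
  "motion": [
    [[-3.1, 3.2, 0, 0, 0, 0], [-6.2, 6.3, 0, 0, 0, 0], [-9.4, 9.5, 0, 0, 0, 0], [-12.5, 12.7, 0, 0, 0, 0], [-15.6, 15.8, 0, 0, 0, 0]]
  ]
}}

```text
time: 7.55
tool_pos: [424.3, 107.1, 229.6]
tcp_rot: [180.0, 0.0, 87.8]
ft_force: [0.2, 0.6, -0.3]
finger_gap: 15.7
grip_force: 49.2
```

```bash
cat >> h.py <<'E'
T=np.radians(32); az=np.radians(-92); D=np.array([np.cos(az)*np.cos(T),np.sin(az)*np.cos(T),-np.sin(T)])
L=np.array([424.5,384,200])+34*D; TIP=L+60*D
RF=down(88)*Ro.from_euler('y',32,degrees=True)
TCPF=TIP-RF.apply([47.3,0,-1.2])
E
python3 - <<'E'
from h import *
print(L,TIP,TCPF,RF.apply([1,0,0])+D)
rel(TCPF+[0,-100,45],RF)
E
```

```text
[423.49372064 355.1839294  181.98274502] [421.71793354 304.33204011 150.18758916] [420.34021407 264.87931646 124.10475025] [5.20417043e-17 2.22044605e-16 1.11022302e-16]
t 7.55 tcp [424.3 107.1 229.6] [1.7998e+02 2.0000e-02 8.7850e+01] row [ 5.76 -0.61  6.05] [ 0.06 32.02 -0.14]
```

>>> {"method": "play_rows", "body": {
  "motion": [
    [[1.2, -0.1, 1.2, 0, 6.5, 0], [2.4, -0.2, 2.4, 0, 13, 0], [3.6, -0.4, 3.6, 0, 19.5, 0], [4.8, -0.5, 4.8, 0, 26, 0], [5.8, -0.6, 6, 0, 32, -0.1]]
  ]
}}

```text
time: 8.05
tool_pos: [419.9, 167.2, 169.6]
tcp_rot: [179.8, -32.2, 88.0]
ft_force: [-0.5, -0.2, -1.2]
finger_gap: 15.6
grip_force: 49.2
```

>>> {"method": "play_rows", "body": {
  "motion": [
    [[0, 0, 0, 0, 0, 0], [0, 0, 0, 0, 0, 0], [0, 0, 0, 0, 0, 0]]
  ]
}}

```text
time: 8.35
tool_pos: [419.8, 168.1, 170.8]
tcp_rot: [179.8, -31.8, 88.2]
ft_force: [0.1, -0.4, -0.7]
finger_gap: 15.3
grip_force: 49.2
```

Run:
```python
from h import *
rel(TCPF,RF)
```

```text
t 8.35 tcp [419.8 168.1 170.8] [179.84 -31.85  88.17] row [ 5.76 -0.28  9.07] [0.07 0.15 0.14]
```

>>> {"method": "play_rows", "body": {
  "motion": [
    [[1.2, -0.1, 1.9, 0, 0, 0], [2.4, -0.1, 3.8, 0, 0, 0], [3.7, -0.2, 5.8, 0, 0, 0], [4.9, -0.2, 7.7, 0, 0.1, 0.1], [5.7, -0.3, 9, 0.1, 0.1, 0.1]]
  ]
}}

```text
time: 8.85
tool_pos: [419.5, 266.6, 124.5]
tcp_rot: [180.0, -32.0, 88.2]
ft_force: [0.2, -0.4, -0.5]
finger_gap: 15.6
grip_force: 49.2
```

>>> {"method": "play_rows", "body": {
  "motion": [
    [[0, 0, 0, 0, 0, 0], [0, 0, 0, 0, 0, 0], [0, 0, 0, 0, 0, 0]]
  ]
}}

```text
time: 9.15
tool_pos: [419.8, 264.7, 124.6]
tcp_rot: [180.0, -32.1, 88.1]
ft_force: [0.5, -0.4, -1.4]
finger_gap: 15.3
grip_force: 49.2
```

Run:
```python
from h import *
rel(TCPF,RF)
im=[]
for n in("scene","top"):
    s=optics.snapshot(n); b=proj(s,(TIP+L)/2); u,v=int(b[0])-30,int(b[1])-30
    a=cv2.resize(s["pixels"][v:v+60,u:u+60,::-1],(400,400),interpolation=cv2.INTER_CUBIC)
    for X,c in((TIP,(0,0,255)),(L,(0,255,0)),(TIP+83*D,(255,0,255))):
        q=(proj(s,X)-[u,v]+.5)*400/60-.5; print(n,q.round()); cv2.circle(a,tuple(int(z) for z in q),3,c,1)
    im.append(a)
cv2.imwrite("pics/final.png",np.hstack(im))
```

```text
t 9.15 tcp [419.8 264.7 124.6] [179.99 -32.07  88.11] row [-0.01  0.06  0.05] [-0.05 -0.07  0.09]
scene [244. 244.]
scene [170. 173.]
scene [346. 342.]
top [274. 212.]
top [143. 202.]
top [445. 224.]
```

View pics/final.png

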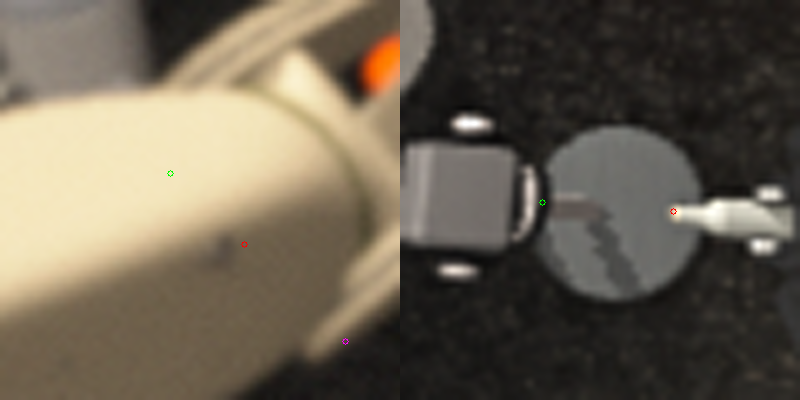

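The top view shows the neck tip on the predicted spot, (668,211) against a mark at (673,211). It points straight at the lens mark at (542,202), and the cartridge is firmly held.

```bash
python3 -c "
from bench import job; print(job.hand_in())"
```

```text
the job is handed in; nothing more can be done
None
```

I handed the job in with the long cartridge gripped at about 49 N, its neck tip about 6 cm in front of the lens and in line with an estimated 32° downward view; the tip's place is confirmed only in the top view, because the arm hid it from the scene camera, and no verdict came back.

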